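# Let down the wound spring of a bench reel

### The arm

A 7-joint arm with a two-finger parallel gripper is mounted at the origin on a cart in front of the work surface, level with it; the furniture and walls round the work are solid. World frame = base frame: x ahead of the robot, y to its left, z up, the work surface at z = 0. Lengths are in m, angles in rad, forces in N, time in s.
With the tool pointing down it reaches from about 0.425 to 0.925 m from the base axis. Payload 6.8 kg.
Tool frame: the origin (TCP) lies on the mounting face of the last link; the fingertips stand 173 mm ahead of it and the grasp point (between the pads) lies 155 mm ahead of it; z points along the fingers, y is the line along which they close (so a half turn about z gives the same grasp; the last joint's range is limited). The gripper opens to 85 mm and grips with 20 to 120 N. Pads are 22 mm wide; open, the fingers measure 114 mm over their backs; the gripper's body (76 mm by 85 mm) begins 54 mm behind the grasp point. The pads swing forward as they close: fully open they stand 13 mm farther back than shut.
Start: joints at [1.233, 0.477, 0.022, 1.555, -0.011, 1.109, -0.083], TCP at [0.154, -0.657, 0.405] pointing down, gripper open.
Joint ranges: [-2.96, 2.96], [-0.34, 2.1], [-1.41, 1.46], [0.24, 2.44], [-1.37, 4.51], [0.17, 1.92], [-2.96, 2.96]. Speed limits (rad/s): [2.39, 2.39, 3.14, 3.14, 3.14, 3.14, 3.14].

### API

Orientations are given as a unit quaternion [w, x, y, z].
In Python, from station import bot gives the robot as it stands. The module is installed in compiled form; this text tells all that it offers.
- The arm moves only by the shell command python3 -m pendant 'ROWS' [FORCE]. ROWS is JSON, a list of rows, each a list of 5 numbers: the finger opening in m, from 0 to 0.0854, then the shift along the tool's x, y, z in m, then the turn about the tool's z in degrees. In form: [[jaw, x, y, z, yaw], ...]. A call has 1 to 12 rows; each row shifts and turns the commanded pose from where the row before left it, along the tool's axes as they then stand; what a row does not reach is not made up. A row lasts 1/12 s, in which the tool goes at most 41.7 mm and 7.16 degrees, less where a joint would pass 70% of its speed; a pose out of reach is approached as far as the arm can. A call with a gripper value outside its range is refused whole. The fingers move at their own pace and stop on an object; FORCE is the grip in N (left out, the last holds). Time passes only in rows, so rows that do not move let the fingers close. It gives the time, the measured TCP pose, the force, the opening and the grip force at its end, in the units of the state.
- bot.get_obs(): the state, without advancing time (a new reading comes with each control period).
- bot.read_camera(name): name is "scene" or "side" or "wrist"; returns (picture, depth): 384x512x3 uint8, blue, green, red; 384x512 float32, m along the optical axis (not along the pixel's ray), 0 where there is no reading.
- bot.camera_model(name): a dict with "intrinsics" (3x3 intrinsics, pixels), "R" (3x3) and "t" (3): a world point X has camera coordinates R X + t. Camera axes: x right, y down, z forward; pixel columns grow to the right and rows downward; lengths in m; the calibration is good to about 2 mm. A picture is of the moment at which its call begins: read the wrist's pose just before it. camera_model takes no time and is no camera call; for the wrist camera it gives the pose at the moment of the call.
- bot.hand_in(): hands the job in; it is judged then, once.
Trained networks look in the newest picture that a camera, given by its name, has taken for a name from the list of things; names that differ only in an ending like _2 or _b are one class to them, and where a whole thing is asked for, a point or a joint stands for the part that bears it (a point fixed in the world has none). Each returns a list of dicts, best first, with "score" (0 to 1); they miss things now and then, are a little off and sometimes report something else, mostly with a low value. They report only what shows in the picture. A call takes as long as a camera call.
- bot.boxes_of(name, camera): "at" ([column, row] in pixels, amid what is visible of it).
- bot.trace(name, camera): "mask" (384x512 bool, what is visible of it) and "at" ([column, row] in pixels, amid what is visible of it).
- bot.pinpoint(name, camera): "at" ([column, row] in pixels: a listed point, or the origin of a listed thing).
The state is a dict: "t": time; "q": joint angles; "joint_vel": joint speeds; "joint_torque": joint torques, N m; "eef_pos": TCP position; "tool_rot": TCP orientation; "contact_force": force on the tool from outside, world axes, zero at the start; "torque": the same for the moment, N m; "gripper_width": opening from 0.0 (shut) to 1.0 (fully open); "grasp_force": force on a finger pad.
Only numpy, scipy, OpenCV 4.12 (cv2) and the standard library are available. Lean on these libraries where they do the work, as an engineer would, in place of code of your own. Each camera call takes 0.05 s, during which the arm holds its last target. There are 200 camera calls.

### The job

The hose is off this bench reel, but its mainspring is still wound and held by the ratchet; let it down: flick the pawl's thumb lever over towards the robot, take the crank by its hand grip and wind it on (away from you over the top) just until the pawl springs clear of the wheel. Then, keeping hold, ease the crank back slowly towards you until you feel the drum come to rest on its end stop, and only then let go, leaving the lever over. Never let the drum run away or force it hard against a stop, and leave the other things on the bench where they lie.

Things in the scene. Friction and masses are not known exactly. Their poses are not given: they have to be found in the camera images.
- reel: spring rewind reel bolted down, painted grey: base 170x150x8 mm, two upright plates 130x160 mm, bare drum between. Fixed; stands elsewhere each time. Origin under its middle on the bench; z up, y parallel to the drum axis 100 mm above, -x side faces the robot. On its -y side outwards: ratchet wheel (104 mm, 28 saw teeth, at y -58 mm), crank arm (y -96), hand grip (y -140); on +y the spring can
- spring_can: fixed steel can, 94 mm diameter, 38 mm deep, on the reel's +y side; origin and axes are the reel's own. Inside are the mainspring and the drum's two end stops, set in stiff rubber (30 N m per rad); where the lower one sits differs from reel to reel and cannot be seen. Over 1.5 N m on a stop (50 N at its 30 mm radius, or 14 N pushed at the grip past the lower stop) is too much
- drum_axis (a point): point on the drum's axis level with the middle of the hand grip (reel frame 0, -140, 100 mm); axes as the reel's. The middle of the grip circles round it at 85 mm in the reel's x-z plane
- crank_grip (a point): middle of the crank's hand grip: black cylinder, 22 mm diameter, 60 mm long along the drum axis (reel y), 90 to 185 mm above the bench. It spins freely on its pin: hold it from above with fingers on its reel -x and +x sides and carry it round its circle without turning the hand. Nothing else within 35 mm along the axis
- lever_tip (a point): middle of the round cross-bar on top of the pawl's thumb lever: steel, 14 mm diameter, 22 mm long along reel y, about 197 mm above the bench. The lever pivots about a line parallel to reel y, 55 mm away, at reel x = -52, z = 147 mm; it leans to reel +x when on, to reel -x (towards the robot) when off. 35 mm of free height below the bar on its +x side
- pawl_nose (a point): point in the tip of the steel pawl that hangs on the lever's pivot and points to reel +x; in a tooth it lies about 50 mm from the drum's axis (seen along the axis), when sprung clear about 70 mm
- drum (a joint): drum, ratchet wheel and crank as one, rad; grows as wound (top of the crank goes to reel +x). The crank is clamped on anew each time: take its angle from crank_grip and drum_axis. The spring turns it back with 0.25 N m at 0 plus 0.24 per rad. Starts held near 1.98; upper stop at 2.07. Lower stop, where it must end: 0 to 0.6, not known, crank arm then 139 to 185 degrees from reel +x over the top
- lever (a joint): thumb lever, rad: 0 is on (pawl sprung into the wheel), 0.8 is off (end of travel). Over-centre spring: 1.5 to 2 N at the bar; past about 0.55 it snaps over and stays
- pawl (a joint): pawl, rad, measured from the lever, which carries it by a spring: about 0 when engaged with the lever on; about -0.8 when the lever is off but the drum's load still traps the nose in its tooth; about -0.27 when sprung clear. The trapped nose comes free once the drum is wound on by about 0.035 rad
- spanner: double open-ended spanner, 34x199x6 mm, lying beside the reel's spring can; origin under its middle, long axis y; leave it alone
- plug: used spark plug, 23x68x20 mm, lying in front of the reel; origin under its middle; leave it alone
- bolt: hexagon bolt with nut, 18x50x16 mm, lying in front of the reel; origin under its middle; leave it alone
- screwdriver: screwdriver with a red handle, 27x210x29 mm, lying to the left; origin under its middle, long axis y; leave it alone
- clamp: small G-clamp lying flat, 129x158x22 mm, to the left; origin under its middle; leave it alone

How it is judged:
By the outcome, as a careful person would: the job done as asked, in the order asked, and still so for the second after the job is handed in, with the robot touching nothing.
It also fails if it takes over 67 s, if anything falls off the work surface, if the arm or the gripper's body presses on something with over 40 N, if the wrist force passes 120 N, or if a joint passes its speed limit or range.

## Working session

There is one attempt and no reset: what is moved stays moved. The work goes in short steps, Python scripts to look and compute and a shell command to move; the robot and the scene stay as the last step left them, time stands still between calls to the robot, and variables do not carry over. Pictures are saved under pics/ and viewed, at most 10 in all, crops included, and the job is handed in when it is done.

```bash
mkdir -p pics; cat > h.py <<'E'
import numpy as np, cv2
from station import bot
def proj(cam): 
    m=bot.camera_model(cam); return np.array(m["intrinsics"]),np.array(m["R"]),np.array(m["t"])
def ray(cam,uv):
    K,R,t=proj(cam); d=R.T@np.linalg.solve(K,[uv[0],uv[1],1.]); return -R.T@t,d
def pt(cam,uv,z): 
    K,R,t=proj(cam); return R.T@(np.linalg.solve(K,[uv[0],uv[1],1.])*z-t)
def tri(rays):
    A=np.zeros((3,3));b=np.zeros(3)
    for c,d in rays:
        d=d/np.linalg.norm(d);P=np.eye(3)-np.outer(d,d);A+=P;b+=P@c
    X=np.linalg.solve(A,b); return X,[np.linalg.norm((np.eye(3)-np.outer(d,d)/(d@d))@(X-c)) for c,d in rays]
def pix(cam,X):
    K,R,t=proj(cam); p=K@(R@np.asarray(X)+t); return p[:2]/p[2]
E
python3 - <<'E'
from h import *
o=bot.get_obs();print(o)
np.set_printoptions(precision=4,suppress=True)
for c in ["scene","side"]:
    im,d=bot.read_camera(c); cv2.imwrite(f"pics/{c}0.png",im)
    for n in ["reel","drum_axis","crank_grip","lever_tip","pawl_nose","spanner","plug","bolt","screwdriver","clamp"]:
        r=bot.pinpoint(n,c)[:2]
        for k in r:
            u,v=map(int,k["at"]); z=d[min(v,383),min(u,511)]
            print(c,n,round(k["score"],2),np.round(k["at"],1),pt(c,k["at"],z) if z>0 else None)
E
```

```text
{'t': 0.0, 'q': array([ 1.23290174,  0.47779116,  0.02232918,  1.55646044, -0.0114879 ,
        1.10928368, -0.08308152]), 'joint_vel': array([ 1.27989952e-03,  7.77212139e-05,  4.03615886e-04, -3.58255943e-05,
       -4.21001522e-05, -1.97123053e-04, -1.13284445e-04]), 'joint_torque': array([ 2.70537821e-04, -5.96452045e+01,  1.60841949e+00, -2.81199610e+01,
        1.25552362e-02,  9.17872967e-03, -1.61556965e-06]), 'eef_pos': array([ 0.15369856, -0.65698263,  0.40372742]), 'tool_rot': array([-8.90505064e-04,  9.93403016e-01,  1.14671813e-01, -1.73575352e-04]), 'contact_force': array([ 0.43101626,  0.2097937 , -0.16026053]), 'torque': array([-0.00125336,  0.03036639,  0.00891247]), 'grasp_force': 0.0, 'gripper_width': 1.0003360956411709}
scene reel 0.6 [288.5 226.9] [ 0.5022 -0.026   0.1233]
scene drum_axis 0.66 [332.7 247. ] [ 0.6082 -0.0702 -0.0008]
scene drum_axis 0.36 [236.  241.5] [0.4087 0.0504 0.0184]
scene crank_grip 0.64 [352.6 220. ] [ 0.6011 -0.1031  0.1821]
scene lever_tip 0.64 [301.2 209. ] [ 0.5402 -0.014   0.1486]
scene lever_tip 0.27 [179.9 181.7] [0.3645 0.294  0.0
[... 392 characters left out ...]
 0.0003]
side reel 0.8 [270.2 256.4] [ 0.5332 -0.0338  0.0752]
side drum_axis 0.79 [291.9 280.3] [ 0.5833 -0.0568 -0.0001]
side lever_tip 0.74 [197.2 180.9] [ 0.3632  0.3053 -0.0018]
side lever_tip 0.52 [267.6 223. ] [ 0.524  -0.0386  0.2027]
side pawl_nose 0.68 [272.4 251. ] [ 0.5376 -0.0337  0.0957]
side pawl_nose 0.65 [276.2 233.6] [ 0.5453 -0.0256  0.1471]
side spanner 0.45 [260.1 196.8] [0.5238 0.0735 0.1572]
side plug 0.65 [214.4 247.1] [ 0.4056  0.0592 -0.001 ]
side plug 0.64 [274.2 250.2] [ 0.5409 -0.0364  0.1021]
side bolt 0.66 [224.3 278.8] [ 0.4258 -0.0398  0.0098]
side screwdriver 0.57 [197.8 183.9] [ 0.3648  0.2932 -0.0027]
side clamp 0.65 [263.1 154. ] [ 0.5771  0.4054 -0.0036]
```

```bash
python3 - <<'E'
import cv2,numpy as np
a=cv2.imread("pics/scene0.png")[130:310,200:400];b=cv2.imread("pics/side0.png")[130:310,190:390]
cv2.imwrite("pics/both0.png",np.hstack([cv2.resize(i,(400,360),interpolation=3) for i in (a,b)]))
E
```

```text
(no output)
```

View pics/both0.png

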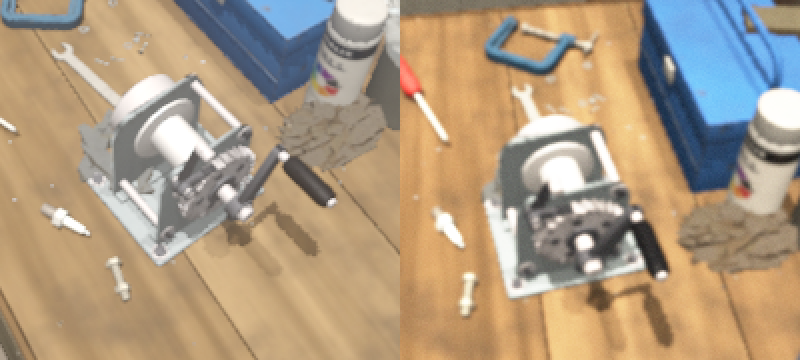

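```bash
python3 - <<'E'
from h import *
np.set_printoptions(precision=4,suppress=True)
K,R,t=proj("wrist");print("wristcam",-R.T@t,R[2],K[0,0]); 
for c in ["scene","side"]:
    K,R,t=proj(c);print(c,-R.T@t,K[0,0])
    im,d=bot.read_camera(c)
    for n in ["crank_grip","lever_tip","reel","spring_can"]:
        for k in bot.trace(n,c)[:1]:
            m=k["mask"]; v,u=np.nonzero(m&(d>0)); P=np.array([pt(c,(a,b),d[b,a]) for a,b in zip(u,v)])
            print(c,n,round(k["score"],2),k["at"],len(u),P.min(0),P.max(0),np.median(P,0))
            if n=="crank_grip": 
                w=P-np.median(P,0);w=w[np.linalg.norm(w,axis=1)<.05];print("axis",np.linalg.svd(w-w.mean(0))[2][0],np.linalg.svd(w-w.mean(0))[1])
E
```

```text
wristcam [ 0.2305 -0.64    0.3743] [-0.303  -0.0712 -0.9503] 302.1797566756937
scene [ 0.2429 -0.3644  0.8713] 397.88558037112756
scene crank_grip 0.65 [352.0, 221.4] 351 [ 0.5937 -0.1341 -0.0018] [ 0.7199 -0.0346  0.1896] [ 0.604  -0.1029  0.1836]
axis [ 0.1387 -0.9901 -0.0238] [0.3046 0.1121 0.0574]
scene lever_tip 0.63 [298.1, 216.9] 280 [ 0.4941 -0.0436  0.1241] [ 0.5482 -0.0135  0.2067] [ 0.5192 -0.0306  0.1588]Traceback (most recent call last):
  File "<stdin>", line 9, in <module>
  File "h.py", line 8, in pt
    K,R,t=proj(cam); return R.T@(np.linalg.solve(K,[uv[0],uv[1],1.])*z-t)
          ~~~~^^^^^
  File "h.py", line 4, in proj
    m=bot.camera_model(cam); return np.array(m["intrinsics"]),np.array(m["R"]),np.array(m["t"])
ValueError: time passes only in moves, steps and waits
```

```bash
cat > h.py <<'E'
import numpy as np, cv2
from station import bot
np.set_printoptions(precision=4,suppress=True)
_c={}
def proj(cam): 
    if cam not in _c:
        m=bot.camera_model(cam); _c[cam]=np.array(m["intrinsics"]),np.array(m["R"]),np.array(m["t"])
    return _c[cam]
def ray(cam,uv):
    K,R,t=proj(cam); d=R.T@np.linalg.solve(K,[uv[0],uv[1],1.]); return -R.T@t,d
def pts(cam,u,v,z): 
    K,R,t=proj(cam); z=np.asarray(z,float); p=np.linalg.solve(K,np.array([u,v,np.ones(len(z))]))*z; return (R.T@(p-t[:,None])).T
def tri(rays):
    A=np.zeros((3,3));b=np.zeros(3)
    for c,d in rays:
        d=d/np.linalg.norm(d);P=np.eye(3)-np.outer(d,d);A+=P;b+=P@c
    X=np.linalg.solve(A,b); return X,[np.linalg.norm((np.eye(3)-np.outer(d,d)/(d@d))@(X-c)) for c,d in rays]
def pix(cam,X):
    K,R,t=proj(cam); p=K@(R@np.asarray(X)+t); return p[:2]/p[2]
def yaw(o): q=o["tool_rot"]; return np.degrees(2*np.arctan2(q[2],q[1]))
E
python3 -m pendant '[[0.0854,0.01,-0.01,-0.03,0],[0.0854,0.02,-0.018,-0.03,0],[0.0854,0.022,-0.019,-0.03,0],[0.0854,0.022,-0.019,0,0],[0.0854,0.022,-0.019,0,0],[0.0854,0.022,-0.019,0,0],[0.0854,0.022,-0.019,0,0],[0.0854,0.022,-0.019,0,0],[0.0854,0.022,-0.019,0,0],[0.0854,0.022,-0.019,0,0],[0.0854,0.022,-0.019,0,0],[0.0854,0.022,-0.019,0,0]]'
python3 -m pendant '[[0,0.022,-0.019,0,0],[0,0.022,-0.019,0,0],[0,0.022,-0.019,0,0],[0,0.022,-0.019,0,0],[0,0.022,-0.019,0,0],[0,0.022,-0.019,0,0],[0,0.022,-0.019,0,0],[0,0.022,-0.019,0,0],[0,0.022,-0.019,0,0],[0,0.022,-0.019,0,0],[0,0.022,-0.019,0,0],[0,0.022,-0.019,0,0]]'
python3 -m pendant '[[0,0,0,0,7],[0,0,0,0,7],[0,0,0,0,7],[0,0,0,0,7],[0,0,0,0,7],[0,0,0,0,7],[0,0,0,0,7],[0,0,0,0,7],[0,0,0,0,7],[0,0,0,0,7],[0,0,0,0,7],[0,0,0,0,7]]'
python3 -c "
from h import *
o=bot.get_obs();print(o['q'],yaw(o))"
```

```text
t: 2.3
eef_pos: [0.3481, -0.3868, 0.4949]
tool_rot: [0.0, 0.993, 0.115, 0.0]
contact_force: [-0.2, -0.1, -0.3]
gripper_width: 0.998
grasp_force: 0.0
t: 3.3
eef_pos: [0.5532, -0.1048, 0.4948]
tool_rot: [0.0, 0.993, 0.115, 0.0]
contact_force: [-0.0, 0.6, 0.7]
gripper_width: 0.001
grasp_force: 0.0
t: 4.3
eef_pos: [0.5526, -0.106, 0.4947]
tool_rot: [-0.0, 0.813, -0.582, 0.0]
contact_force: [-0.3, 0.5, -0.1]
gripper_width: -0.001
grasp_force: 0.0
[ 0.242   0.2282 -0.1958  1.7042  0.0471  1.2136 -2.7785] -71.18532855483994
```

```bash
cat > look.py <<'E'
from h import *
import sys
o=bot.get_obs();print(o["eef_pos"],yaw(o),o["q"][6])
im,d=bot.read_camera("wrist"); cv2.imwrite(f"pics/{sys.argv[1]}.png",im); np.savez(f"pics/{sys.argv[1]}.npz",d=d,K=proj("wrist")[0],R=proj("wrist")[1],t=proj("wrist")[2])
for n in ["reel","drum_axis","crank_grip","lever_tip","pawl_nose"]:
    for k in bot.pinpoint(n,"wrist")[:2]:
        u,v=k["at"]; z=d[int(min(v,383)),int(min(u,511))]
        print(n,round(k["score"],2),np.round(k["at"],1),pts("wrist",[u],[v],[z])[0])
for n in ["crank_grip","reel"]:
    for k in bot.trace(n,"wrist")[:1]:
        v,u=np.nonzero(k["mask"]&(d>0)); P=pts("wrist",u,v,d[v,u]); np.save(f"pics/{sys.argv[1]}_{n}.npy",P)
        print(n,k["score"],len(P),np.median(P,0),P.min(0),P.max(0))
E
python3 look.py w1
```

```text
[ 0.5526 -0.106   0.4947] -71.18532855483994 -2.778545474945485
reel 0.81 [231.5 231.3] [ 0.5543 -0.0314  0.1455]
crank_grip 0.69 [202.5 168.7] [ 0.6022 -0.1038  0.1856]
pawl_nose 0.44 [241.  236.7] [ 0.5424 -0.0312  0.1514]
crank_grip 0.9 1318 [ 0.603  -0.1046  0.1838] [ 0.5908 -0.1327 -0.0011] [ 0.6421 -0.029   0.1877]
reel 0.88 8654 [ 0.5735 -0.0298  0.1271] [ 0.465  -0.1363 -0.0009] [0.6373 0.1239 0.3266]
```

View pics/w1.png

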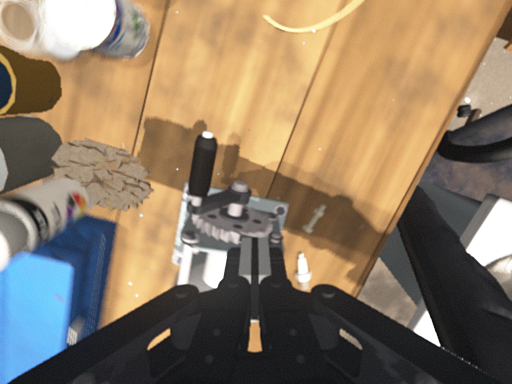

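```bash
python3 - <<'E'
from h import *
P=np.load("pics/w1_crank_grip.npy"); P=P[(P[:,2]>.165)]
m=np.median(P,0);P=P[np.abs(P-m).max(1)<.045]
# fit cylinder r=11mm axis horizontal-ish
from scipy.optimize import least_squares
def f(p):
    a=np.array([np.sin(p[3]),-np.cos(p[3]),p[4]]);a/=np.linalg.norm(a)
    w=P-np.array([p[0],m[1],p[1]]); r=w-np.outer(w@a,a); return np.linalg.norm(r,axis=1)-p[2]
s=least_squares(f,[m[0],m[2]-.01,.011,.14,0],loss="soft_l1",f_scale=.001);p=s.x
print("cyl",p,"yaw deg",np.degrees(p[3]),"rms",np.sqrt(np.mean(s.fun**2)),len(P)); 
a=np.array([np.sin(p[3]),-np.cos(p[3])]); l=(P[:,:2]-[p[0],m[1]])@a; print("extent",np.percentile(l,[1,5,50,95,99]))
mid=(np.percentile(l,1)+np.percentile(l,99))/2; print("mid",[p[0],m[1]]+mid*a)
# base plate: z ~ 8mm, whole picture
D=np.load("pics/w1.npz");d=D["d"];v,u=np.nonzero(d>0)
import h;h._c["wrist"]=(D["K"],D["R"],D["t"])
Q=pts("wrist",u,v,d[v,u]); im=cv2.imread("pics/w1.png").astype(int)[v,u]
sat=im.max(1)-im.min(1)
k=(Q[:,2]>.003)&(Q[:,2]<.014)&(sat<45)&(Q[:,0]>.42)&(Q[:,0]<.7)&(Q[:,1]<.15)&(Q[:,1]>-.15)
B=Q[k][:,:2].astype(np.float32);print(len(B),cv2.minAreaRect(B),B.min(0),B.max(0))
np.save("pics/base1.npy",B)
E
```

```text
cyl [ 0.6044  0.1749  0.0105  0.1239 -0.0071] yaw deg 7.098305227305104 rms 0.00083784718501446 1299
extent [-0.0305 -0.0274 -0.0002  0.0246  0.0268]
mid [ 0.6042 -0.1032]
1225 ((0.5551097989082336, 0.0033516883850097656), (0.29928579926490784, 0.1756153106689453), 24.899654388427734) [ 0.4201 -0.139 ] [0.6999 0.1239]
```

```bash
python3 - <<'E'
from h import *
a=np.radians(7.1);X=np.array([np.cos(a),np.sin(a),0]);Y=np.array([-np.sin(a),np.cos(a),0]);Z=np.array([0,0,1])
O=np.array([.547,.031,0]); W=lambda x,y,z:O+X*x+Y*y+Z*z
pp={"hubend":W(0,-.105,.1),"lever":W(-.031,-.058,.197),"nose":W(-.025,-.058,.142),"grip":W(.04,-.14,.175)}
for c in ["scene","side"]:
    for n in pp: print(c,n,pp[n],pix(c,pp[n]))
print("lever tri",tri([ray("scene",(301.2,209)),ray("side",(267.6,223))]))
# top edges of upright plates from depth: z~0.16, both fixed cams
S=[]
for c in ["scene","side"]:
    im,d=bot.read_camera(c);v,u=np.nonzero(d>0);Q=pts(c,u,v,d[v,u]);k=(Q[:,2]>.186)&(Q[:,2]<.215)&(np.linalg.norm(Q[:,:2]-[.523,-.03],axis=1)<.03)
    if k.any(): print(c,"lever pts",k.sum(),np.median(Q[k],0),Q[k].min(0),Q[k].max(0))
    # plate at reel y=+-? points inside reel 
    L=(Q-O);lx=L@X;ly=L@Y;k=(Q[:,2]>.003)&(Q[:,2]<.013)&(abs(lx)<.11)&(abs(ly)<.1);sat=im.max(2).astype(int)-im.min(2);k&=sat[v,u]<40
    print(c,"base local",k.sum(),np.percentile(lx[k],[1,5,95,99]),np.percentile(ly[k],[1,5,95,99]))
E
python3 -m pendant '[[0,0,0,0,4],[0,0,0,0,4],[0,0,0,0,3],[0,0,0,0,0]]'
python3 -c "
from h import *
o=bot.get_obs();print(o['q'],yaw(o))"
```

```text
scene hubend [ 0.56   -0.0732  0.1   ] [322.0334 237.07  ]
scene lever [ 0.5234 -0.0304  0.197 ] [300.5528 205.7643]
scene nose [ 0.5294 -0.0296  0.142 ] [300.7164 218.2677]
scene grip [ 0.604 -0.103  0.175] [353.0637 221.1091]
side hubend [ 0.56   -0.0732  0.1   ] [285.8015 264.4568]
side lever [ 0.5234 -0.0304  0.197 ] [266.6438 221.5604]
side nose [ 0.5294 -0.0296  0.142 ] [268.9152 237.3499]
side grip [ 0.604 -0.103  0.175] [313.5941 254.4444]
lever tri (array([ 0.5237, -0.0338,  0.1936]), [np.float64(0.0022983231552208675), np.float64(0.0022983231552207565)])
scene lever pts 90 [ 0.5236 -0.0322  0.2028] [ 0.514  -0.0432  0.1866] [ 0.5325 -0.0227  0.2073]
scene base local 1041 [-0.0856 -0.0824  0.0748  0.0841] [-0.0656 -0.0635  0.0782  0.0938]
side lever pts 86 [ 0.5246 -0.0326  0.2009] [ 0.5149 -0.0428  0.1863] [ 0.5332 -0.02    0.2051]
side base local 969 [-0.0827 -0.0809  0.0798  0.0854] [-0.0641 -0.0628  0.0829  0.0966]
t: 5.13
eef_pos: [0.5526, -0.1061, 0.4946]
tool_rot: [0.0, 0.755, -0.655, 0.0]
contact_force: [-0.2, -0.1, 0.2]
gripper_width: -0.0
grasp_force: 0.0
[ 0.1843  0.2241 -0.1263  1.708   0.03    1.2113 -2.95  ] -81.91313088647632
```

```bash
python3 -m pendant '[[0,0,0,0,-3],[0,-0.0252,-0.0067,0,0],[0,-0.0252,-0.0067,0,0],[0,-0.0252,-0.0068,0,0],[0,0,0,0.025,0],[0,0,0,0.03,0],[0,0,0,0.03,0],[0,0,0,0.025,0],[0,0,0,0.015,0],[0,0,0,0.01,0],[0,0,0,0.006,0],[0,0,0,0,0]]'
python3 - <<'E'
from h import *
o=bot.get_obs();print(o['q'],yaw(o))
for c in ["side","scene"]:
    im,d=bot.read_camera(c);cv2.imwrite(f"pics/{c}1.png",im)
a=cv2.imread("pics/scene1.png")[150:270,240:380];b=cv2.imread("pics/side1.png")[150:270,210:350]
cv2.imwrite("pics/both1.png",np.hstack([cv2.resize(i,(400,343),interpolation=3) for i in (a,b)]))
E
```

```text
t: 6.13
eef_pos: [0.557, -0.0414, 0.3523]
tool_rot: [0.001, 0.773, -0.635, -0.001]
contact_force: [0.2, -0.6, 0.8]
gripper_width: 0.003
grasp_force: 0.0
[-0.1285  0.3447  0.1127  1.8956 -0.0478  0.9065 -2.9384] -78.77150722335742
```

View pics/both1.png

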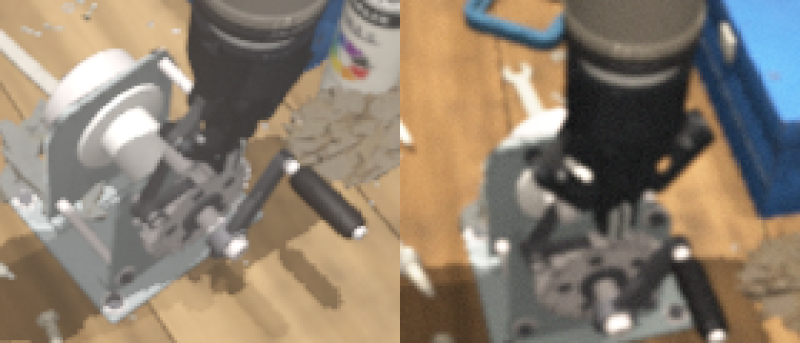

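```bash
python3 -m pendant '[[0,0,0,0,-5],[0,-0.01,0.001,0,0],[0,-0.0008,0.005,0,0],[0,-0.0008,0.005,0,0],[0,-0.0008,0.005,0,0],[0,-0.0008,0.005,0,0],[0,-0.0008,0.005,0,0],[0,-0.0008,0.005,0,0],[0,-0.0008,0.005,0,0],[0,-0.0008,0.005,0,0]]'
python3 -m pendant '[[0,0,0,0,0]]'
python3 - <<'E'
from h import *
o=bot.get_obs();print(o['q'],yaw(o))
for c in ["side","scene"]:
    im,d=bot.read_camera(c);v,u=np.nonzero(d>0);Q=pts(c,u,v,d[v,u])
    for n in ["lever_tip"]:
        for k in bot.pinpoint(n,c)[:2]:
            u,v=k["at"]; print(c,k["score"],k["at"],pts(c,[u],[v],[d[int(v),int(u)]])[0])
E
```

```text
t: 7.07
eef_pos: [0.5122, -0.0373, 0.3528]
tool_rot: [0.001, 0.799, -0.601, -0.001]
contact_force: [0.4, 0.0, -0.0]
gripper_width: -0.002
grasp_force: 0.0
t: 7.15
eef_pos: [0.5119, -0.0374, 0.3527]
tool_rot: [0.001, 0.799, -0.601, -0.001]
contact_force: [0.2, -0.1, 0.7]
gripper_width: 0.002
grasp_force: 0.0
[-0.1299  0.2731  0.0961  1.996  -0.0331  0.8771 -2.876 ] -73.85856008487843
side 0.46 [249.1, 226.7] [ 0.4871 -0.0425  0.2016]
scene 0.71 [282.9, 219.0] [0.5421 0.0523 0.0082]
```

```bash
python3 -m pendant '[[0,-0.0004,0.003,0,0],[0,-0.0004,0.003,0,0],[0,0,0,0,0]]'
python3 -m pendant '[[0,-0.0004,0.003,0,0],[0,-0.0004,0.003,0,0],[0,0,0,0,0]]'
python3 - <<'E'
from h import *
for c in ["side","scene"]:
    im,d=bot.read_camera(c);cv2.imwrite(f"pics/{c}2.png",im);v,u=np.nonzero(d>0);Q=pts(c,u,v,d[v,u]);k=(Q[:,2]>.188)&(Q[:,2]<.208)&(np.linalg.norm(Q[:,:2]-[.482,-.038],axis=1)<.016)
    print(c,k.sum(),np.median(Q[k],0) if k.any() else 0,Q[k].min(0),Q[k].max(0))
a=cv2.imread("pics/scene2.png")[150:270,240:380];b=cv2.imread("pics/side2.png")[150:270,210:350]
cv2.imwrite("pics/both2.png",np.hstack([cv2.resize(i,(400,343),interpolation=3) for i in (a,b)]))
E
```

```text
t: 7.6
eef_pos: [0.5066, -0.0381, 0.3529]
tool_rot: [0.001, 0.799, -0.601, -0.001]
contact_force: [-0.1, 0.2, -0.4]
gripper_width: 0.003
grasp_force: 0.0
t: 7.85
eef_pos: [0.5022, -0.0386, 0.3536]
tool_rot: [-0.001, 0.8, -0.601, 0.001]
contact_force: [5.8, 1.0, -4.7]
gripper_width: -0.002
grasp_force: 3.0
side 54 [ 0.4864 -0.0449  0.2   ] [ 0.4773 -0.0485  0.1913] [ 0.4943 -0.0341  0.207 ]
scene 28 [ 0.4821 -0.0473  0.2004] [ 0.477  -0.0491  0.193 ] [ 0.4939 -0.0383  0.205 ]
```

View pics/both2.png

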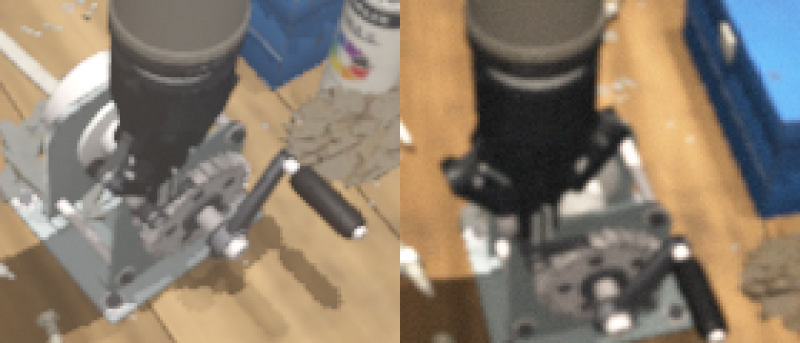

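```bash
python3 -m pendant '[[0,0,-0.008,0,0],[0,0,-0.008,0,0],[0,0,0,-0.03,0],[0.06,0,0,-0.03,0],[0.06,0.022,-0.016,0,0],[0.06,0.022,-0.016,0,0],[0.06,0.022,-0.016,0,0],[0.06,0.022,-0.016,0,0],[0.06,0.002,0,0,2],[0.06,0,0,0,3],[0.06,0,0,0,0]]'
python3 look.py w2
python3 - <<'E'
from h import *
P=np.load("pics/w2_crank_grip.npy"); P=P[(P[:,2]>.165)]
m=np.median(P,0);P=P[np.abs(P-m).max(1)<.045]
from scipy.optimize import least_squares
def f(p):
    a=np.array([np.sin(p[2]),-np.cos(p[2]),0])
    w=P-np.array([p[0],m[1],p[1]]); r=w-np.outer(w@a,a); return np.linalg.norm(r,axis=1)-.011
p=least_squares(f,[m[0],m[2]-.01,.12],loss="soft_l1",f_scale=.001).x
a=np.array([np.sin(p[2]),-np.cos(p[2])]); l=(P[:,:2]-[p[0],m[1]])@a;mid=(np.percentile(l,1)+np.percentile(l,99))/2
print("grip mid",[p[0],m[1]]+mid*a,p[1],"yaw",np.degrees(p[2]),np.percentile(l,[1,99]))
E
```

```text
t: 8.87
eef_pos: [0.6038, -0.1032, 0.4124]
tool_rot: [0.001, 0.772, -0.636, -0.001]
contact_force: [0.1, 0.1, 0.6]
gripper_width: 0.699
grasp_force: 0.0
[ 0.6038 -0.1032  0.4124] -78.95944425171598 -2.821681851436296
reel 0.96 [272.7 262.8] [ 0.5681 -0.0287  0.1164]
crank_grip 0.95 [251.5 211.9] [ 0.6043 -0.1054  0.186 ]
pawl_nose 0.61 [302.1 285.1] [ 0.5441 -0.0318  0.1514]
crank_grip 0.78 2190 [ 0.6045 -0.1055  0.184 ] [ 0.5743 -0.1321 -0.001 ] [ 0.6174 -0.0538  0.1872]
reel 0.61 15229 [ 0.5724 -0.018   0.1258] [ 0.4641 -0.136  -0.0012] [0.6373 0.184  0.3189]
grip mid [ 0.6041 -0.1025] 0.17433602223644892 yaw 7.302229655569444 [-0.0316  0.0256]
```

View pics/w2.png

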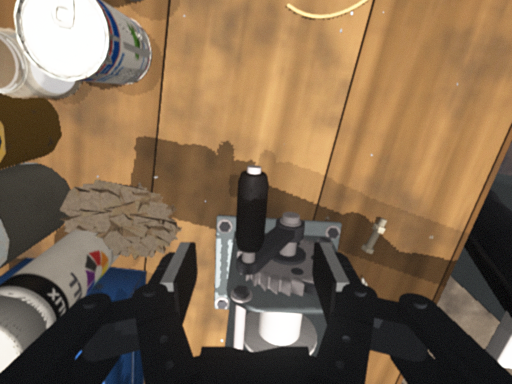

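```bash
python3 -m pendant '[[0.06,0,0,0.02,3],[0.06,0,0,0.02,0],[0.06,0,0,0.02,0],[0.06,0,0,0.014,0],[0.06,0,0,0.01,0],[0.06,0,0,0,0]]'
python3 -m pendant '[[0.03,0,0,0,0],[0.025,0,0,0,0],[0.022,0,0,0,0],[0.015,0,0,0,0],[0.01,0,0,0,0],[0.01,0,0,0,0],[0.01,0,0,0,0]]' 50
python3 -c "
from h import *
o=bot.get_obs();print(o['q'],yaw(o),o['eef_pos'],o['contact_force'],o['torque'])
im,d=bot.read_camera('wrist')
print([(k['score'],k['at']) for k in bot.pinpoint('pawl_nose','wrist')+bot.pinpoint('lever_tip','wrist')])
a=bot.read_camera('side');print([(k['score'],k['at']) for k in bot.pinpoint('pawl_nose','side')])"
```

```text
t: 9.77
eef_pos: [0.6023, -0.1028, 0.3269]
tool_rot: [0.002, 0.756, -0.655, -0.002]
contact_force: [-0.7, 0.5, -0.1]
gripper_width: 0.699
grasp_force: 0.0
t: 10.35
eef_pos: [0.6046, -0.1029, 0.3306]
tool_rot: [-0.001, 0.756, -0.655, 0.002]
contact_force: [5.2, 0.4, -0.9]
gripper_width: 0.237
grasp_force: 49.4
[-0.0553  0.4544  0.1615  1.7894 -0.09    0.9005 -2.8531] -81.82541234877924 [ 0.6046 -0.1029  0.3306] [ 5.1531  0.4087 -0.873 ] [ 0.0142 -0.9836 -0.1422]
[(0.73, [332.1, 359.8])]
[(0.68, [270.2, 252.3]), (0.62, [227.5, 275.5]), (0.49, [275.9, 236.7])]
```

```bash
cat > ang.py <<'E'
from h import *
import sys
a=np.radians(7.2);X=np.array([np.cos(a),np.sin(a),0]);Z=np.array([0,0,1.])
p0=np.array([.6046,-.1029,.3306]);th0=np.radians(61.2)
def st():
    o=bot.get_obs();w=o["eef_pos"]-p0;x=.085*np.cos(th0)+w@X;z=.085*np.sin(th0)+w[2]
    th=np.arctan2(z,x);F=o["contact_force"];tang=np.array([np.sin(th),-np.cos(th)])  # winding direction
    f=np.array([F@X,F[2]]);rad=np.array([np.cos(th),np.sin(th)])
    print("t %.2f th %.2f drum %.3f r %.4f  Fwind %.1f Frad %.1f  gw %.3f gf %.0f q7 %.2f yaw %.1f"%(o["t"],np.degrees(th),1.98+th0-th,np.hypot(x,z),f@tang,f@rad,o["gripper_width"],o["grasp_force"],o["q"][6],yaw(o)))
    return th
if __name__=="__main__":st()
E
python3 ang.py
python3 -m pendant '[[0.01,0,-0.0009,0.0005,0],[0.01,0,-0.0009,0.0005,0],[0.01,0,-0.0009,0.0005,0],[0.01,0,-0.0009,0.0005,0],[0.01,0,0,0,0]]'
python3 ang.py
python3 -m pendant '[[0.01,0,-0.0009,0.0005,0],[0.01,0,-0.0009,0.0005,0],[0.01,0,0,0,0]]'
python3 ang.py
```

```text
t 10.60 th 61.20 drum 1.980 r 0.0849  Fwind 4.8 Frad 1.0  gw 0.238 gf 49 q7 -2.85 yaw -81.8
t: 11.02
eef_pos: [0.6071, -0.1028, 0.3291]
tool_rot: [-0.0, 0.756, -0.655, 0.0]
contact_force: [-2.2, -0.1, 11.4]
gripper_width: 0.239
grasp_force: 50.6
t 11.02 th 59.23 drum 2.014 r 0.0850  Fwind -7.7 Frad 8.7  gw 0.239 gf 51 q7 -2.85 yaw -81.9
t: 11.27
eef_pos: [0.6088, -0.1026, 0.3281]
tool_rot: [-0.0, 0.756, -0.655, 0.0]
contact_force: [-2.3, 0.8, 11.0]
gripper_width: 0.234
grasp_force: 50.7
t 11.27 th 57.92 drum 2.037 r 0.0850  Fwind -7.7 Frad 8.1  gw 0.234 gf 51 q7 -2.85 yaw -81.9
```

```bash
python3 - <<'E'
from h import *
out=[]
for c,(u,v) in {"wrist":(332,340),"side":(270,237),"scene":(302,215)}.items():
    im,d=bot.read_camera(c)
    for n in ["pawl_nose","lever_tip"]:
        for k in bot.pinpoint(n,c)[:3]:
            a,b=k["at"];print(c,n,round(k["score"],2),k["at"],pts(c,[a],[b],[d[int(b),int(a)]])[0])
    s=80 if c=="wrist" else 35
    v=min(v,383-s) ; out.append(cv2.resize(im[v-s:v+s,u-s:u+s],(260,260),interpolation=3))
cv2.imwrite("pics/p3.png",np.hstack(out))
E
```

```text
wrist pawl_nose 0.58 [257.7, 275.2] [ 0.607  -0.1083  0.1833]
side pawl_nose 0.51 [273.6, 229.9] [ 0.5376 -0.034   0.1722]
side pawl_nose 0.17 [198.0, 182.6] [ 0.3656  0.2972 -0.0012]
side lever_tip 0.83 [248.0, 225.6] [ 0.4852 -0.0405  0.2028]
scene pawl_nose 0.41 [306.2, 209.3] [ 0.5391 -0.0312  0.1722]
scene lever_tip 0.72 [284.3, 215.1] [ 0.4807 -0.0368  0.2054]
scene lever_tip 0.48 [179.4, 180.5] [ 0.3653  0.3005 -0.0011]
```

View pics/p3.png

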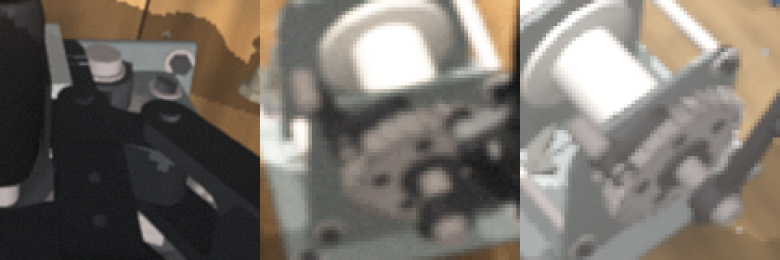

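```bash
python3 -m pendant '[[0.01,0,0.0004,-0.0006,0.5],[0.01,0,0.0006,-0.0008,0.5],[0.01,0,0.0008,-0.0009,0],[0.01,0,0.0009,-0.0009,0],[0.01,0,0.0009,-0.0009,0],[0.01,0,0.0009,-0.0009,0],[0.01,0,0.0011,-0.0005,0],[0.01,0,0.0011,-0.0005,0],[0.01,0,0.0011,-0.0005,0],[0.01,0,0.0011,-0.0005,0],[0.01,0,0.0011,-0.0005,0],[0.01,0,0.0011,-0.0005,0]]'
python3 ang.py
```

```text
t: 12.72
eef_pos: [0.5964, -0.1041, 0.3349]
tool_rot: [0.002, 0.75, -0.661, -0.001]
contact_force: [-5.1, 0.4, 7.3]
gripper_width: 0.24
grasp_force: 50.0
t 12.72 th 67.46 drum 1.871 r 0.0853  Fwind -7.4 Frad 4.8  gw 0.240 gf 50 q7 -2.87 yaw -82.8
```

```bash
python3 -m pendant '[[0.01,0,0.0011,-0.0005,0],[0.01,0,0.0011,-0.0005,0],[0.01,0,0.0011,-0.0005,0],[0.01,0,0.0011,-0.0005,0],[0.01,0,0.0011,-0.0005,0],[0.01,0,0.0011,-0.0005,0],[0.01,0,0.0012,-0.0004,0],[0.01,0,0.0012,-0.0004,0],[0.01,0,0.0012,-0.0004,0],[0.01,0,0.0012,-0.0004,0],[0.01,0,0.0012,-0.0003,0],[0.01,0,0.0012,-0.0003,0]]'
python3 ang.py
python3 -m pendant '[[0.01,0,0.0012,-0.0003,0],[0.01,0,0.0012,-0.0003,0],[0.01,0,0.0012,-0.0002,0],[0.01,0,0.0012,-0.0002,0],[0.01,0,0.0012,-0.0002,0],[0.01,0,0.0012,-0.0002,0],[0.01,0,0.0012,-0.0002,0],[0.01,0,0.0012,-0.0001,0],[0.01,0,0.0012,-0.0001,0],[0.01,0,0.0012,-0.0001,0],[0.01,0,0.0012,-0.0001,0],[0.01,0,0.0012,-0.0001,0]]'
python3 ang.py
```

```text
t: 13.72
eef_pos: [0.5821, -0.106, 0.3393]
tool_rot: [0.002, 0.75, -0.661, -0.002]
contact_force: [-6.5, -1.1, 5.2]
gripper_width: 0.236
grasp_force: 49.8
t 13.72 th 77.66 drum 1.693 r 0.0851  Fwind -7.5 Frad 3.6  gw 0.236 gf 50 q7 -2.86 yaw -82.8
t: 14.72
eef_pos: [0.5674, -0.1079, 0.3409]
tool_rot: [0.003, 0.75, -0.662, -0.003]
contact_force: [-6.1, -0.7, 2.1]
gripper_width: 0.238
grasp_force: 49.6
t 14.72 th 87.69 drum 1.518 r 0.0849  Fwind -6.2 Frad 1.9  gw 0.238 gf 50 q7 -2.86 yaw -82.8
```

```bash
python3 -m pendant '[[0.01,0,0.0012,0,0],[0.01,0,0.0012,0,0],[0.01,0,0.0012,0,0],[0.01,0,0.0012,0,0],[0.01,0,0.0012,0,0],[0.01,0,0.0012,0.0001,0],[0.01,0,0.0012,0.0001,0],[0.01,0,0.0012,0.0001,0],[0.01,0,0.0012,0.0001,0],[0.01,0,0.0012,0.0001,0],[0.01,0,0.0012,0.0001,0],[0.01,0,0.0012,0.0001,0]]'
python3 ang.py
python3 -m pendant '[[0.01,0,0.0012,0.0002,0],[0.01,0,0.0012,0.0002,0],[0.01,0,0.0012,0.0002,0],[0.01,0,0.0012,0.0002,0],[0.01,0,0.0012,0.0002,0],[0.01,0,0.0012,0.0002,0],[0.01,0,0.0012,0.0003,0],[0.01,0,0.0012,0.0003,0],[0.01,0,0.0012,0.0003,0],[0.01,0,0.0011,0.0003,0],[0.01,0,0.0011,0.0003,0],[0.01,0,0.0011,0.0003,0]]'
python3 ang.py
```

```text
t: 15.72
eef_pos: [0.5529, -0.1098, 0.3399]
tool_rot: [0.003, 0.75, -0.662, -0.003]
contact_force: [-6.5, -2.3, 1.5]
gripper_width: 0.239
grasp_force: 49.5
t 15.72 th 97.62 drum 1.344 r 0.0846  Fwind -6.5 Frad 2.4  gw 0.239 gf 49 q7 -2.86 yaw -82.8
t: 16.72
eef_pos: [0.5388, -0.1115, 0.3364]
tool_rot: [0.003, 0.75, -0.662, -0.003]
contact_force: [-4.7, -2.2, -2.6]
gripper_width: 0.236
grasp_force: 49.1
t 16.72 th 107.58 drum 1.170 r 0.0843  Fwind -5.5 Frad -1.0  gw 0.236 gf 49 q7 -2.85 yaw -82.8
```

```bash
python3 -m pendant '[[0.01,0,0.0011,0.0004,0],[0.01,0,0.0011,0.0004,0],[0.01,0,0.0011,0.0004,0],[0.01,0,0.0011,0.0004,0],[0.01,0,0.0011,0.0004,0],[0.01,0,0.0011,0.0004,0],[0.01,0,0.0011,0.0005,0],[0.01,0,0.0011,0.0005,0],[0.01,0,0.0011,0.0005,0],[0.01,0,0.0011,0.0005,0],[0.01,0,0.0011,0.0005,0],[0.01,0,0.0011,0.0005,0]]'
python3 ang.py
python3 -m pendant '[[0.01,0,0.0010,0.0006,0],[0.01,0,0.0010,0.0006,0],[0.01,0,0.0010,0.0006,0],[0.01,0,0.0010,0.0006,0],[0.01,0,0.0010,0.0006,0],[0.01,0,0.0010,0.0006,0],[0.01,0,0.0010,0.0006,0],[0.01,0,0.0010,0.0006,0],[0.01,0,0.0010,0.0007,0],[0.01,0,0.0010,0.0007,0],[0.01,0,0.0010,0.0007,0],[0.01,0,0.0010,0.0007,0]]'
python3 ang.py
```

```text
t: 17.72
eef_pos: [0.5266, -0.113, 0.3314]
tool_rot: [0.002, 0.75, -0.662, -0.002]
contact_force: [-4.4, -2.3, -3.8]
gripper_width: 0.241
grasp_force: 48.9
t 17.72 th 116.59 drum 1.013 r 0.0842  Fwind -5.8 Frad -1.3  gw 0.241 gf 49 q7 -2.85 yaw -82.8
t: 18.72
eef_pos: [0.5151, -0.1144, 0.3243]
tool_rot: [0.002, 0.75, -0.662, -0.001]
contact_force: [-5.2, -1.9, -3.5]
gripper_width: 0.237
grasp_force: 49.1
t 18.72 th 125.86 drum 0.851 r 0.0841  Fwind -6.4 Frad 0.3  gw 0.237 gf 49 q7 -2.84 yaw -82.8
```

```bash
python3 -m pendant '[[0.01,0,0.0009,0.0007,0],[0.01,0,0.0009,0.0007,0],[0.01,0,0.0009,0.0007,0],[0.01,0,0.0009,0.0007,0],[0.01,0,0.0009,0.0007,0],[0.01,0,0.0009,0.0008,0],[0.01,0,0.0009,0.0008,0],[0.01,0,0.0009,0.0008,0],[0.01,0,0.0009,0.0008,0],[0.01,0,0.0009,0.0008,0],[0.01,0,0.0008,0.0008,0],[0.01,0,0.0008,0.0008,0]]'
python3 ang.py
python3 -m pendant '[[0.01,0,0.0004,0.0004,0],[0.01,0,0.0004,0.0004,0],[0.01,0,0.0004,0.0004,0],[0.01,0,0.0004,0.0004,0],[0.01,0,0.0004,0.0004,0],[0.01,0,0.0004,0.0004,0]]'
python3 ang.py
```

```text
t: 19.72
eef_pos: [0.5049, -0.1157, 0.3153]
tool_rot: [0.001, 0.75, -0.662, -0.001]
contact_force: [-2.9, -3.4, -3.0]
gripper_width: 0.234
grasp_force: 49.0
t 19.72 th 135.19 drum 0.689 r 0.0840  Fwind -4.4 Frad 0.3  gw 0.234 gf 49 q7 -2.84 yaw -82.8
t: 20.22
eef_pos: [0.5026, -0.116, 0.313]
tool_rot: [0.001, 0.75, -0.662, -0.001]
contact_force: [-3.9, -3.2, -2.9]
gripper_width: 0.24
grasp_force: 49.0
t 20.22 th 137.40 drum 0.650 r 0.0841  Fwind -5.0 Frad 1.2  gw 0.240 gf 49 q7 -2.84 yaw -82.8
```

```bash
python3 -m pendant '[[0.01,0.0003,0.0004,0.0005,0],[0.01,0.0003,0.0004,0.0005,0],[0.01,0.0003,0.0004,0.0005,0],[0.01,0.0003,0.0004,0.0005,0],[0.01,0,0.0004,0.0005,0],[0.01,0,0.0004,0.0005,0],[0.01,0,0.0004,0.0005,0],[0.01,0,0.0004,0.0005,0]]'
python3 ang.py
```

```text
t: 20.88
eef_pos: [0.4994, -0.1167, 0.3089]
tool_rot: [0.001, 0.75, -0.661, -0.002]
contact_force: [-4.6, -0.4, -1.3]
gripper_width: 0.24
grasp_force: 49.2
t 20.88 th 141.00 drum 0.587 r 0.0838  Fwind -3.9 Frad 2.7  gw 0.240 gf 49 q7 -2.83 yaw -82.8
```

```bash
python3 -m pendant '[[0.01,0,0.0004,0.0005,0],[0.01,0,0.0004,0.0005,0],[0.01,0,0.0004,0.0005,0],[0.01,0,0.0004,0.0005,0],[0.01,0,0.0004,0.0005,0],[0.01,0,0.0003,0.0005,0],[0.01,0,0.0003,0.0005,0]]'
python3 ang.py
```

```text
t: 21.47
eef_pos: [0.4968, -0.117, 0.3054]
tool_rot: [0.001, 0.75, -0.661, -0.002]
contact_force: [-5.2, -0.5, -1.9]
gripper_width: 0.239
grasp_force: 49.2
t 21.47 th 143.99 drum 0.535 r 0.0838  Fwind -4.5 Frad 3.1  gw 0.239 gf 49 q7 -2.83 yaw -82.8
```

```bash
python3 -m pendant '[[0.01,0,0.0004,0.0004,0],[0.01,0,0.0004,0.0005,0],[0.01,0,0.0004,0.0004,0],[0.01,0,0.0004,0.0005,0],[0.01,0,0.0004,0.0004,0],[0.01,0,0.0004,0.0005,0],[0.01,0,0.0004,0.0004,0],[0.01,0,0.0004,0.0005,0]]'
python3 ang.py
```

```text
t: 22.13
eef_pos: [0.4942, -0.1174, 0.302]
tool_rot: [0.001, 0.75, -0.661, -0.001]
contact_force: [-5.1, 1.6, -2.5]
gripper_width: 0.236
grasp_force: 49.1
t 22.13 th 146.89 drum 0.484 r 0.0840  Fwind -4.8 Frad 2.7  gw 0.236 gf 49 q7 -2.83 yaw -82.8
```

```bash
python3 -m pendant '[[0.01,0,0.0003,0.0005,0],[0.01,0,0.0003,0.0005,0],[0.01,0,0.0003,0.0005,0],[0.01,0,0.0003,0.0005,0],[0.01,0,0.0003,0.0005,0],[0.01,0,0.0003,0.0005,0],[0.01,0,0.0003,0.0005,0]]'
python3 ang.py
```

```text
t: 22.72
eef_pos: [0.4921, -0.1176, 0.2985]
tool_rot: [0.001, 0.75, -0.661, -0.001]
contact_force: [-4.9, 0.8, -2.5]
gripper_width: 0.24
grasp_force: 49.1
t 22.72 th 149.70 drum 0.435 r 0.0839  Fwind -4.5 Frad 2.8  gw 0.240 gf 49 q7 -2.82 yaw -82.8
```

```bash
python3 -m pendant '[[0.01,0,0.0004,0.0005,0],[0.01,0,0.0004,0.0005,0],[0.01,0,0.0003,0.0005,0],[0.01,0,0.0003,0.0005,0],[0.01,0,0.0003,0.0005,0],[0.01,0,0.0003,0.0005,0],[0.01,0,0.0003,0.0005,0],[0.01,0,0.0003,0.0005,0]]'
python3 ang.py
```

```text
t: 23.38
eef_pos: [0.4899, -0.1179, 0.2946]
tool_rot: [0.0, 0.75, -0.661, -0.001]
contact_force: [-3.8, 3.2, -3.5]
gripper_width: 0.236
grasp_force: 49.0
t 23.38 th 152.76 drum 0.382 r 0.0841  Fwind -4.6 Frad 1.5  gw 0.236 gf 49 q7 -2.82 yaw -82.8
```

```bash
python3 -m pendant '[[0.01,0,0.0003,0.0005,0],[0.01,0,0.0003,0.0005,0],[0.01,0,0.0003,0.0005,0],[0.01,0,0.0002,0.0005,0],[0.01,0,0.0003,0.0005,0],[0.01,0,0.0002,0.0005,0],[0.01,0,0.0003,0.0005,0],[0.01,0,0.0002,0.0005,0]]'
python3 ang.py
```

```text
t: 24.05
eef_pos: [0.4879, -0.1182, 0.2906]
tool_rot: [0.0, 0.75, -0.661, -0.0]
contact_force: [-4.2, 4.1, -3.7]
gripper_width: 0.237
grasp_force: 49.0
t 24.05 th 155.78 drum 0.329 r 0.0842  Fwind -4.9 Frad 1.8  gw 0.237 gf 49 q7 -2.82 yaw -82.8
```

```bash
python3 -m pendant '[[0.01,-0.0003,0.0002,0.0005,0],[0.01,-0.0003,0.0003,0.0006,0],[0.01,-0.0003,0.0002,0.0005,0],[0.01,0,0.0002,0.0006,0],[0.01,0,0.0003,0.0005,0],[0.01,0,0.0002,0.0006,0],[0.01,0,0.0002,0.0005,0],[0.01,0,0.0002,0.0006,0]]'
python3 ang.py
```

```text
t: 24.72
eef_pos: [0.486, -0.1182, 0.2864]
tool_rot: [0.0, 0.75, -0.662, 0.0]
contact_force: [-2.1, 0.6, -4.5]
gripper_width: 0.238
grasp_force: 49.0
t 24.72 th 158.95 drum 0.274 r 0.0842  Fwind -4.9 Frad 0.2  gw 0.238 gf 49 q7 -2.82 yaw -82.8
```

```bash
python3 -m pendant '[[0.01,0,0.0002,0.0005,0],[0.01,0,0.0002,0.0006,0],[0.01,0,0.0002,0.0005,0],[0.01,0,0.0002,0.0006,0],[0.01,0,0.0002,0.0005,0],[0.01,0,0.0002,0.0006,0],[0.01,0,0.0002,0.0005,0],[0.01,0,0.0002,0.0006,0]]'
python3 ang.py
```

```text
t: 25.38
eef_pos: [0.4844, -0.1184, 0.2819]
tool_rot: [0.0, 0.75, -0.662, 0.0]
contact_force: [0.8, -0.3, -3.7]
gripper_width: 0.24
grasp_force: 48.9
t 25.38 th 162.16 drum 0.218 r 0.0843  Fwind -3.3 Frad -1.8  gw 0.240 gf 49 q7 -2.82 yaw -82.8
```

```bash
python3 -m pendant '[[0.01,0,0.0001,0.0006,0],[0.01,0,0.0001,0.0006,0],[0.01,0,0.0001,0.0006,0],[0.01,0,0.0001,0.0006,0],[0.01,0,0.0001,0.0006,0],[0.01,0,0.0001,0.0006,0]]'
python3 ang.py
```

```text
t: 25.88
eef_pos: [0.4836, -0.1185, 0.2785]
tool_rot: [0.001, 0.75, -0.662, -0.0]
contact_force: [-1.8, -1.1, 1.1]
gripper_width: 0.237
grasp_force: 49.5
t 25.88 th 164.60 drum 0.175 r 0.0841  Fwind 0.6 Frad 2.1  gw 0.237 gf 50 q7 -2.82 yaw -82.8
```

```bash
python3 -m pendant '[[0.01,0,0.0001,0.0005,0],[0.01,0,0.0001,0.0005,0],[0.01,0,0.0001,0.0005,0],[0.01,0,0.0001,0.0005,0],[0.01,0,0.0001,0.0005,0],[0.01,0,0.0001,0.0005,0]]'
python3 ang.py
```

```text
t: 26.38
eef_pos: [0.4829, -0.1186, 0.2755]
tool_rot: [0.001, 0.75, -0.662, -0.0]
contact_force: [-2.1, -2.2, 7.0]
gripper_width: 0.238
grasp_force: 50.2
t 26.38 th 166.64 drum 0.140 r 0.0840  Fwind 6.3 Frad 3.9  gw 0.238 gf 50 q7 -2.81 yaw -82.8
```

```bash
python3 -m pendant '[[0.01,0.0003,0,-0.0005,0],[0.01,0.0003,0,-0.0005,0],[0.01,0,0,-0.0005,0],[0.01,0,0.0003,-0.0005,0],[0.01,0,0.0003,-0.0005,0],[0.01,0,0,-0.0005,0],[0.01,0,0,0,0],[0.01,0,0,0,0]]'
python3 ang.py
```

```text
t: 27.05
eef_pos: [0.4831, -0.1186, 0.2784]
tool_rot: [-0.0, 0.75, -0.661, 0.0]
contact_force: [3.8, 2.3, -0.2]
gripper_width: 0.241
grasp_force: 49.4
t 27.05 th 164.69 drum 0.174 r 0.0845  Fwind 0.9 Frad -4.0  gw 0.241 gf 49 q7 -2.81 yaw -82.8
```

```bash
python3 -m pendant '[[0.03,0,0,0,0],[0.04,0,0,0,0],[0.05,0,0,0,0],[0.06,0,0,0,0],[0.06,0,0,0,0],[0.06,0,0,0,0]]'
python3 ang.py
python3 -m pendant '[[0.06,0,0,-0.01,0],[0.06,0,0,-0.015,0],[0.06,0,0,-0.02,0],[0.06,0,0,-0.025,0],[0.06,0,0,-0.03,0],[0.06,0,0,-0.03,0],[0.06,0.02,0,-0.02,0],[0.06,0.03,0,0,0],[0.06,0.03,0,0,0],[0.06,0.03,0,0,0],[0.06,0,0,0,0],[0.06,0,0,0,0]]'
python3 - <<'E'
from h import *
for c in ["wrist","side","scene"]:
    im,d=bot.read_camera(c);cv2.imwrite(f"pics/{c}4.png",im)
    for n in ["crank_grip","lever_tip","pawl_nose","plug","bolt","spanner"]:
        for k in bot.pinpoint(n,c)[:1]:
            a,b=k["at"];print(c,n,round(k["score"],2),k["at"],pts(c,[a],[b],[d[int(b),int(a)]])[0])
a=cv2.imread("pics/scene4.png")[130:310,200:400];b=cv2.imread("pics/side4.png")[130:310,190:390]
cv2.imwrite("pics/both4.png",np.hstack([cv2.resize(i,(400,360),interpolation=3) for i in (a,b)]))
E
```

```text
t: 27.55
eef_pos: [0.4823, -0.1192, 0.2782]
tool_rot: [0.001, 0.75, -0.662, -0.001]
contact_force: [0.3, -0.0, -0.2]
gripper_width: 0.701
grasp_force: 0.0
t 27.55 th 165.02 drum 0.168 r 0.0854  Fwind -0.1 Frad -0.3  gw 0.701 gf 0 q7 -2.81 yaw -82.9
t: 28.55
eef_pos: [0.4959, -0.2299, 0.4289]
tool_rot: [0.001, 0.749, -0.663, -0.0]
contact_force: [-0.2, 0.3, -0.1]
gripper_width: 0.706
grasp_force: 0.0
wrist crank_grip 0.83 [255.5, 287.6] [ 0.48   -0.1206  0.1334]
wrist plug 0.49 [287.7, 337.2] [0.4062 0.049  0.0137]
wrist bolt 0.59 [287.2, 289.1] [ 0.4218 -0.0411  0.0161]
side pawl_nose 0.55 [215.8, 247.0] [0.4098 0.0514 0.01  ]
side plug 0.7 [216.3, 246.0] [0.4114 0.0515 0.014 ]
scene crank_grip 0.83 [305.8, 267.2] [ 0.4801 -0.1246  0.1325]
scene lever_tip 0.69 [285.9, 217.9] [ 0.4814 -0.0418  0.2015]
scene pawl_nose 0.46 [306.5, 206.3] [ 0.5541 -0.0136  0.1479]
scene bolt 0.62 [258.4, 273.5] [ 0.4163 -0.0443  0.0118]
scene spanner 0.58 [249.2, 172.4] [0.5403 0.2242 0.0069]
```

View pics/both4.png

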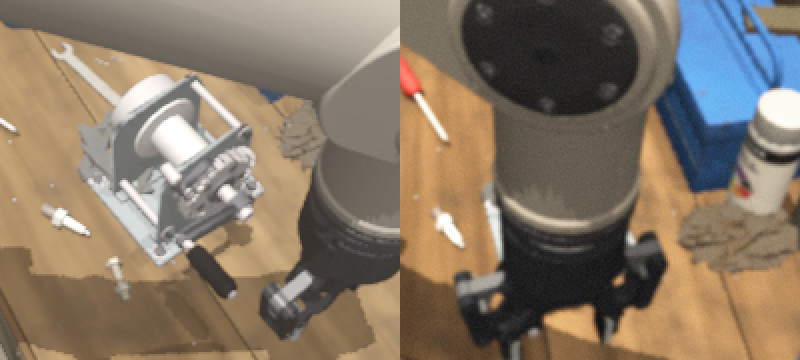

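The crank stayed put: in the left view the grip is at about (210,270), at roughly 165 degrees. The lever bar is over towards the robot, near pixel (286,218) of the scene picture. The bolt and plug lie where they were, and the gripper is clear.

```bash
python3 -c "
from station import bot
print(bot.hand_in())"
```

```text
the job is handed in; nothing more can be done
None
```

The mainspring is let down: lever flicked over and left over, pawl sprung clear, and the drum eased back to its lower stop (about 0.17–0.18 rad). I leaned on the stop with at most about 6 N at the grip (14 N allowed), then let go, and handed the job in at about 29 s with the robot clear; no verdict was returned.

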